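# Fetch the boxed-in canister out of the gas station

## Robot

A 6-joint arm with a two-finger parallel gripper is mounted at the origin on the work surface. World frame = base frame: x ahead of the robot, y to its left, z up, the work surface at z = 0. Lengths are in m, angles in rad, forces in N, time in s.
With the tool pointing down it reaches from about 0.25 to 0.775 m from the base axis. Payload 4 kg.
Tool frame: the origin (TCP) lies midway between the tips of the shut fingers; the grasp point (between the pads) lies 19 mm behind it (robot.grasp_offset is the distance from the TCP to the grasp point, in m); z points along the fingers, y is the direction in which the jaws open and shut (so a half turn about z gives the same grasp; the last joint's range is limited). The gripper opens to 94 mm and grips with 3 to 60 N. Pads are 16 mm wide; open, the fingers measure 119 mm over their backs; the gripper's body (75 mm by 177 mm) begins 78 mm behind the grasp point.
Start: joints at [1.15, 0.087, 1.371, -0, 1.684, -0.103], TCP at [0.172, 0.522, 0.206] pointing down, gripper open.
Joint ranges: [-3.1, 3.1], [-0.76, 2.03], [0.27, 2.55], [-1.08, 4.22], [0.17, 2.65], [-2.57, 2.57]. Speed limits (rad/s): [2.79, 2.79, 3.14, 3.14, 3.14, 3.14].

## Interface

Orientations are given as [roll, pitch, yaw] about the fixed x, y, z axes, in that order (R = Rz(yaw) Ry(pitch) Rx(roll)).
In Python, from bench import status, viewer, order, robot gives the robot as it stands. The module is installed in compiled form; this text tells all that it offers.
- The arm moves only by the tool move_arm, never from a script. Its argument "targets" is a list of rows, each a list of 3 entries, a list of its own where there are three numbers: the shift along the tool's x, y, z in mm, then the turn, a rotation vector about the tool's x, y, z in degrees, then the opening, from -1 (shut) to 1 (fully open). A call has 1 to 20 rows; each row is the pose to reach, as a shift and turn from the pose commanded when the call began, along the tool's axes at that moment; what a row does not reach only later rows make up. A row lasts 1/8 s, in which the tool goes at most 62.5 mm and 10.7 degrees, less where a joint would pass 70% of its speed; a pose out of reach is approached as far as the arm can. A call with a gripper value outside its range is refused whole. The fingers move at their own pace and stop on an object; the grip force is fixed at half the most. Time passes only in rows, so rows that repeat a pose let the fingers close. It gives the time, the measured TCP pose, the force and the opening at its end, in the units of the state.
- status.get_obs(): the state, without advancing time (a new reading comes with each control period).
- viewer.snapshot(name): name is "side" or "top"; returns the picture (480x640x3 uint8, red, green, blue); there is no depth.
- viewer.camera_model(name): a dict with "K" (3x3 intrinsics, pixels), "D" ([k1, k2, p1, p2, k3] as OpenCV has them; the pictures are not rectified), "xyz" and "attitude" of the camera in the world. Camera axes: x right, y up, looking along -z (the intrinsics and any distortion apply to the point x, -y, -z); pixel columns grow to the right and rows downward; lengths in m; the calibration is good to about 2 mm. A picture is of the moment at which its call begins. camera_model takes no time and is no camera call.
- order.close_job(): hands the job in, once; it reports no verdict.
The state is a dict: "time": time; "joint_positions": joint angles; "qvel": joint speeds; "joint_torque": joint torques, N m; "tool_pos": TCP position; "ee_rot": TCP orientation; "wrist_force": force on the tool from outside, world axes, zero at the start; "wrist_torque": the same for the moment, N m; "width": finger opening in m.
Only numpy, scipy, OpenCV 4.12 (cv2) and the standard library are available. Lean on these libraries where they do the work, as an engineer would, in place of code of your own. Each camera call takes 0.05 s, during which the arm holds its last target. There are 200 camera calls.

## Task

The short flanged canister at the back of the gas station is boxed in by three taller parts. First stand all three tall parts on the grey side tray, then move the short canister to the middle of the octagonal cradle, and only then put each tall part back in the middle of the very pad it stood on at the start. Set everything down upright rather than dropping or tipping it, and leave the wrench, the jar and the loose collar alone.

Things in the scene. Friction and masses are not known exactly. Their poses are not given: they have to be found in the camera images.
- station: Fixed plate 210 x 260 x 12 mm. Origin at bench level, x to the back, y left. Four octagonal pads, 64 mm wide, tops at z = 18; centres (x, y in mm): left (20, 80), right (20, -80), front (-30, 0), back (40, 0). A back stop 74 mm high stands at x = 84 to 92, |y| under 85. Short canister starts on the back pad; tall parts on the others, shuffled, within 5 mm of centre.
- tray: The side area: fixed shallow open tray of dark grey plastic, 300 mm (its x) x 140 mm (its y), rim 14 mm high, walls and floor 5 mm thick. Origin at the centre of its underside. Empty at the start, with room for the three tall parts in a row along its x, 90 mm apart. It is left or right of the station, the cradle on the other side.
- cradle: Fixed cradle: square aluminium foot 120 x 120 x 10 mm with one octagonal steel seat on it, 90 mm across flats, flat top 22 mm above the bench. Origin at the centre of its underside. Empty at the start.
- controller: Tall part: flow controller, an upright white box on a steel block, 54 mm (its x) x 32 mm (its y) x 125 mm high, loose, about 0.4 kg. Origin at the centre of its underside. Its flat sides across y (32 mm) run over the whole height.
- gauge: Tall part: electronic gauge, 130 mm high, loose, about 0.35 kg: round steel foot 54 mm in diameter and 12 mm high, steel stem 34 mm in diameter, and from 85 mm up to the top a black round head 42 mm in diameter with a small red display on top. Origin at the centre of its underside.
- purifier: Tall part: all-steel purifier cartridge, 122 mm high, loose, about 0.5 kg: round body 50 mm in diameter up to 76 mm, a tapered shoulder, and from 86 mm up to the top a cylindrical cap 36 mm in diameter. Origin at the centre of its underside.
- ampoule: The short canister: steel, 58 mm high plus 4 mm of screw heads and a brass port on top, loose, about 0.45 kg: round body 46 mm in diameter up to 34 mm, then a thick flange 54 mm in diameter up to 58 mm. Origin at the centre of its underside.
- wrench: Bystander: loose steel wrench, 160 mm long, lying on the bench beyond the station. To be left alone.
- jar: Bystander: loose small jar with black lid, 50 mm in diameter, 55 mm high, standing at the far left. Origin at the centre of its underside. To be left alone.
- collar: Bystander: loose steel ring, outer diameter 52 mm, 22 mm high, lying at the far right. Origin at the centre of its underside. To be left alone.
There are look-alikes about, which are no part of the job. Leave any blue or orange look-alike of the ampoule alone.

How it is judged:
By the outcome, as a careful person would: the job done as asked, in the order asked, and still so for the second after the job is handed in, with the robot touching nothing.
It also fails if it takes over 146 s, if anything falls off the work surface, if the arm or the gripper's body presses on something with over 40 N, if the wrist force passes 120 N, or if a joint passes its speed limit or range.

## Working session

There is one attempt and no reset: what is moved stays moved. The work goes in short steps, Python scripts to look and compute and a tool call to move; the robot and the scene stay as the last step left them, time stands still between calls to the robot, and variables do not carry over. Pictures are saved under pics/ and viewed, about 12 in all and at most 16, crops included, and the job is handed in when it is done.

Besides the shell and the picture viewer there is one more tool, called after "Call:" as name([rows], argument=value, ...), one row to a line, values as JSON. move_arm: Moves the arm, as the interface text tells. Its arguments: {"type":"object","properties":{"targets":{"type":"array"}},"required":["targets"]}

```bash
mkdir -p pics
python3 - <<'E'
from bench import status, viewer, order, robot
import cv2
print(status.get_obs())
print(robot.grasp_offset)
for n in("side","top"):
    print(n,viewer.camera_model(n)); cv2.imwrite(f"pics/{n}0.png",viewer.snapshot(n)[:,:,::-1])
E
```

```text
{'time': 0.0, 'joint_positions': array([ 1.14988405e+00,  8.79347194e-02,  1.37225059e+00, -2.22519991e-06,
        1.68360113e+00, -1.03134542e-01]), 'qvel': array([ 7.15131382e-05, -7.66172733e-04, -8.78065350e-04,  1.20116526e-04,
        4.25777533e-03, -5.38994616e-04]), 'joint_torque': array([ 6.79660152e-04, -3.40175772e+01, -3.02432299e+01,  7.19998218e-02,
        3.29488493e-02, -1.68606443e-04]), 'tool_pos': array([0.17164701, 0.52194765, 0.20431713]), 'ee_rot': array([-3.13941030e+00, -2.23653969e-04,  2.82381442e+00]), 'wrist_force': array([-0.11977995,  0.04857243, -0.82814051]), 'wrist_torque': array([0.00872124, 0.03372478, 0.03174339]), 'width': 0.09398534445098612}
0.0188
side {'K': array([[491.25615167,   0.        , 323.90964036],
       [  0.        , 491.25615167, 241.06591793],
       [  0.        ,   0.        ,   1.        ]]), 'D': array([0.03987231, 0.        , 0.        , 0.        , 0.        ]), 'xyz': array([ 0.33499639, -0.70466893,  0.60238639]), 'attitude': array([ 0.93768137,  0.01868741, -0.32851554])}
top {'K': array([[442.08415572,   0.        , 317.83100631],
       [  0.        , 442.08415572, 235.89744658],
       [  0.        ,   0.        ,   1.        ]]), 'D': array([-0.09249684,  0.        ,  0.        ,  0.        ,  0.        ]), 'xyz': array([ 0.50587054, -0.00837621,  0.78903044]), 'attitude': array([ 0.11737331, -0.0021367 , -1.55335004])}
```

View pics/top0.png

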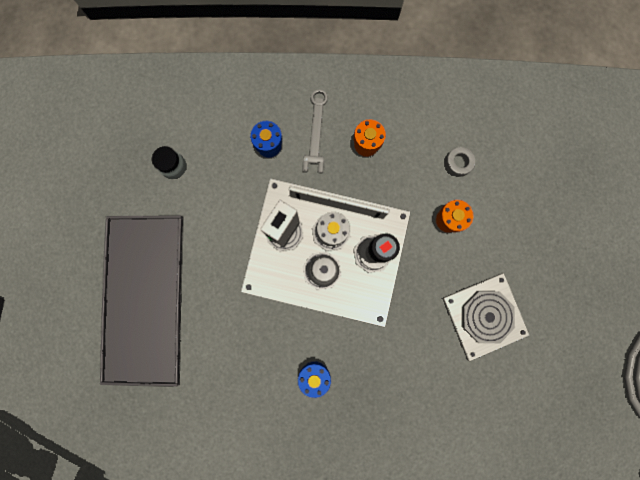

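View pics/side0.png

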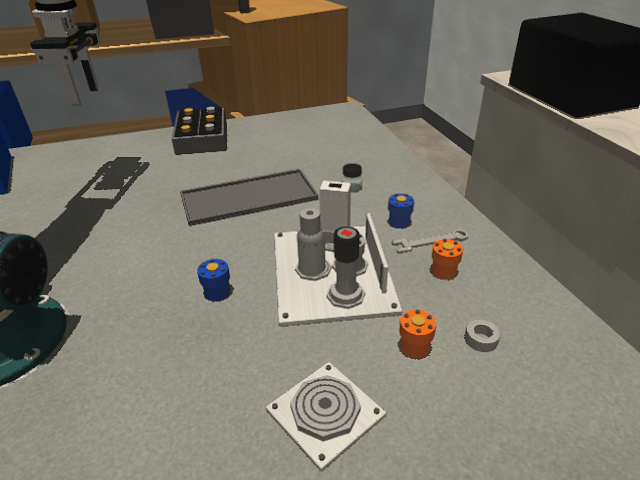

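Candidates for the ampoule in the top picture: grey with flange at (333,230), blue at (266,137) and (314,379), orange at (370,135) and (457,215). I choose the grey steel one on the back pad. The left pad holds the controller (280,222), the right pad the gauge (384,247) and the front pad the purifier (323,270). The tray is on the left, the cradle on the right.

```bash
cat > h.py <<'E'
from bench import status, viewer, order, robot
import cv2, numpy as np
from scipy.spatial.transform import Rotation as R
def ray(n,uv,z):
    c=viewer.camera_model(n)
    p=cv2.undistortPoints(np.array(uv,float).reshape(-1,1,2),c["K"],c["D"]).reshape(-1,2)
    d=np.c_[p[:,0],-p[:,1],-np.ones(len(p))]@R.from_euler("xyz",c["attitude"]).as_matrix().T
    return c["xyz"]+d*((z-c["xyz"][2])/d[:,2])[:,None]
def proj(n,P):
    c=viewer.camera_model(n)
    q=(np.array(P,float).reshape(-1,3)-c["xyz"])@R.from_euler("xyz",c["attitude"]).as_matrix()
    return cv2.projectPoints(q*[1,-1,-1],np.zeros(3),np.zeros(3),c["K"],c["D"])[0].reshape(-1,2)
def crop(n,x0,y0,w,h,s,name,img=None):
    im=viewer.snapshot(n)[:,:,::-1]
    c=cv2.resize(im[y0:y0+h,x0:x0+w],None,fx=s,fy=s,interpolation=cv2.INTER_CUBIC)
    for i in range(0,w,10): cv2.line(c,(i*s,0),(i*s,4 if (x0+i)%50 else 12),(0,0,255),1)
    for i in range(0,h,10): cv2.line(c,(0,i*s),(4 if (y0+i)%50 else 12,i*s),(0,0,255),1)
    cv2.imwrite(f"pics/{name}.png",c)
E
python3 - <<'E'
from h import *
crop("top",230,170,190,150,4,"c1"); crop("top",430,260,120,110,5,"c2")
print(ray("top",[(107,217),(182,216),(179,383),(102,383)],.014))
print(ray("top",[(451,301),(501,280),(521.5,335),(471.5,354)],.010))
E
```

```text
[[0.62499863 0.37429132 0.014     ]
 [0.62882592 0.23526792 0.014     ]
 [0.33664585 0.22738255 0.014     ]
 [0.33059854 0.36583326 0.014     ]]
[[ 0.4863063  -0.2452813   0.01      ]
 [ 0.52423215 -0.33691985  0.01      ]
 [ 0.42708113 -0.37290641  0.01      ]
 [ 0.3940964  -0.28138815  0.01      ]]
```

View pics/c1.png

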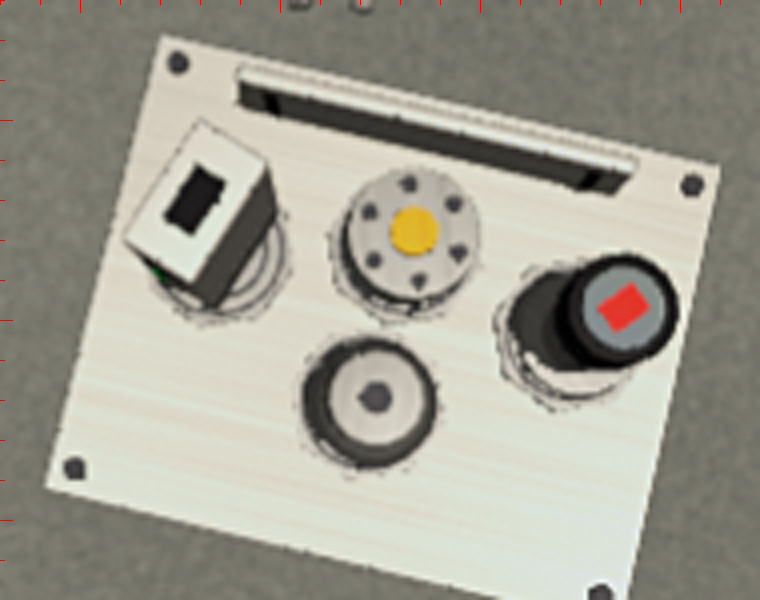

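View pics/c2.png

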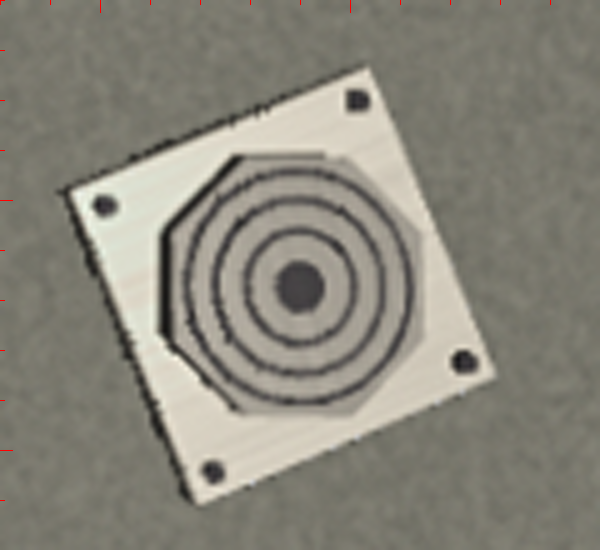

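Crop c1 (x4, origin 230,170): grey ampoule with brass port at crop (413,233), confirmed; controller top corners (202,119), (267,165), (191,284), (125,240); gauge top at (624,308); purifier cap at (376,397). In c2, the cradle seat centre is at (300,287).

Run:
```python
from h import *
f=lambda a,s,x,y:(np.array(a,float)+.5)/s-.5+[x,y]
P=ray("top",f([(162,36),(721,165),(46,487)],4,230,170),.012)
S=ray("top",f([(178,62),(692,185),(74,468),(600,594)],4,230,170),.012)
print("plate",P,np.linalg.norm(P[0]-P[1]),np.linalg.norm(P[0]-P[2]))
m=np.array([(105,130),(105,-130),(-105,130)])/1e3
sm=np.array([(1,1),(1,-1),(-1,1),(-1,-1)])*[.1,.12]  # approx, centre/yaw only
from scipy.optimize import least_squares
def T(p,m): c,s=np.cos(p[2]),np.sin(p[2]); return m@np.array([[c,s],[-s,c]])+p[:2]
r=least_squares(lambda p:np.r_[(T(p,m)-P[:,:2]).ravel(),(T(p,sm*p[3:5]/[.1,.12])-S[:,:2]).ravel()],[.5,0,0,.095,.12])
p=r.x; print("station",p,np.abs(r.fun).max())
pads=dict(left=(20,80),right=(20,-80),front=(-30,0),back=(40,0))
for k,v in pads.items(): print(k,T(p,np.array([v])/1e3).round(4))
for n,u,z in(("amp",(413,233),.078),("gauge",(624,308),.148),("pur",(376,397),.14)): print(n,ray("top",f([u],4,230,170),z).round(4))
C=ray("top",f([(202,119),(267,165),(191,284),(125,240)],4,230,170),.143)
print("ctl",C.round(4),C.mean(0),np.degrees([np.arctan2(*(C[a]-C[b])[[1,0]]) for a,b in((0,3),(1,2),(0,1),(3,2))]),[np.linalg.norm(C[a]-C[b]) for a,b in((0,3),(1,2),(0,1),(3,2))])
print("cradle",ray("top",f([(300,287)],5,430,260),.022), "foot",ray("top",f([(67,190),(370,67),(495,375),(198,505)],5,430,260),.01).mean(0))
```

```text
plate [[ 0.69987534  0.07931351  0.012     ]
 [ 0.64552866 -0.17241748  0.012     ]
 [ 0.49734682  0.12412933  0.012     ]] 0.257530679421985 0.2074277175527688
station [ 0.57107959 -0.0238915  -0.21749003  0.09299835  0.11820668] 0.0017820043647521766
left [[0.6079 0.0499]]
right [[ 0.5733 -0.1063]]
front [[ 0.5418 -0.0174]]
back [[ 0.6101 -0.0325]]
amp [[ 0.6033 -0.0326  0.078 ]]
gauge [[ 0.5675 -0.1076  0.148 ]]
pur [[ 0.5339 -0.0178  0.14  ]]
ctl [[0.6358 0.0486 0.143 ]
 [0.6188 0.024  0.143 ]
 [0.574  0.0509 0.143 ]
 [0.5899 0.0758 0.143 ]] [0.6046246  0.04983396 0.143     ] [-30.63516902 -30.98379193  55.44804496  57.41209653] [np.float64(0.053316192436351995), np.float64(0.05228227835397921), np.float64(0.02986191529079598), np.float64(0.02949117759533474)]
cradle [[ 0.45941451 -0.31003546  0.022     ]] foot [ 0.459825   -0.30908953  0.01      ]
```

Run:
```python
from h import *
crop("side",265,175,140,150,4,"c3")
```

```text
(no output)
```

View pics/c3.png

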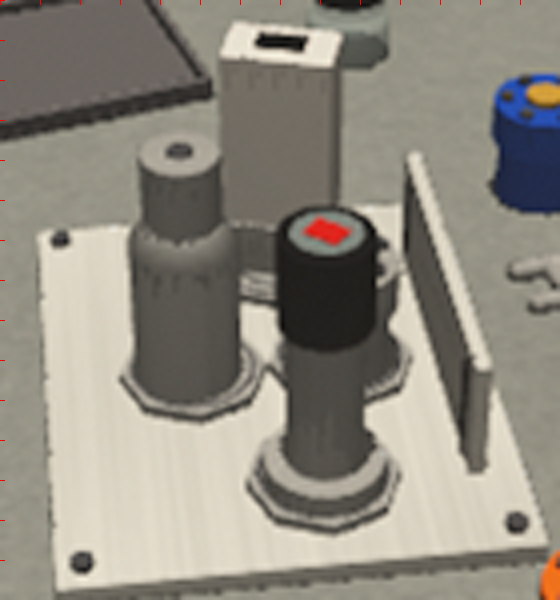

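Run:
```python
from h import *
from scipy.optimize import least_squares
f=lambda a,s=4,x=265,y=175:(np.array(a,float)+.5)/s-.5+[x,y]
P=ray("side",f([(38,232),(57,590),(547,547)]),.012)
m=np.array([(-105,130),(-105,-130),(105,-130)])/1e3
def T(p,m): c,s=np.cos(p[2]),np.sin(p[2]); return m@np.array([[c,s],[-s,c]])+p[:2]
r=least_squares(lambda p:(T(p,m)-P[:,:2]).ravel(),[.5,0,0]);p=r.x;print(p,r.fun, np.linalg.norm(P[0]-P[1]),np.linalg.norm(P[2]-P[1]))
for k,v in dict(left=(20,80),right=(20,-80),front=(-30,0),back=(40,0)).items(): print(k,T(p,np.array([v])/1e3).round(4))
print("gauge",ray("side",f([(327,232)]),.148),"pur",ray("side",f([(180,154)]),.14))
C=ray("side",f([(232,22),(342,38),(333,68),(220,55)]),.143);print(C,C.mean(0))
print("cradle",ray("side",[(325,403.5)],.022))
print("tray",ray("side",[(181,193),(306,171),(318,191),(190,222)],.014))
```

```text
[ 0.57006919 -0.02527953 -0.22298432] [ 1.39991923e-04  7.28946394e-05 -1.63417622e-03  1.13039007e-04
  1.49418431e-03 -1.85933638e-04] 0.2596526333452753 0.20688336396017554
left [[0.6073 0.0483]]
right [[ 0.5719 -0.1077]]
front [[ 0.5408 -0.0186]]
back [[ 0.6091 -0.0341]]
gauge [[ 0.56781258 -0.10666268  0.148     ]] pur [[ 0.53328854 -0.01971559  0.14      ]]
[[0.58974825 0.07687733 0.143     ]
 [0.63304962 0.04419939 0.143     ]
 [0.61924491 0.02005617 0.143     ]
 [0.57460309 0.04946013 0.143     ]] [0.60416147 0.04764825 0.143     ]
cradle [[ 0.45974165 -0.309724    0.022     ]]
tray [[0.32961948 0.35515869 0.014     ]
 [0.6371011  0.3552736  0.014     ]
 [0.63445064 0.25099358 0.014     ]
 [0.33540928 0.22332561 0.014     ]]
```

```bash
cat >> h.py <<'E'
def plan(*t):
    """shifts in tool axes (mm) from measured pose to world TCP points"""
    o=status.get_obs(); M=R.from_euler("xyz",o["ee_rot"])
    print("t",round(o["time"],2),"at",o["tool_pos"].round(4),"yaw",np.degrees(o["ee_rot"]).round(2),"F",o["wrist_force"].round(1),"w",round(o["width"],4))
    for q in t: print(q,(M.inv().apply(np.array(q)-o["tool_pos"])*1e3).round(1))
E
python3 -c "
from h import *
plan((.534,-.019,.206),(.534,-.019,.105),(.534,-.019,.27))"
```

```text
t 0.25 at [0.1718 0.5222 0.2049] yaw [-1.7994e+02 -1.0000e-02  1.6179e+02] F [-0.8 -0.6  0.9] w 0.0939
(0.534, -0.019, 0.206) [-513.2 -401.    -0.7]
(0.534, -0.019, 0.105) [-513.2 -400.9  100.3]
(0.534, -0.019, 0.27) [-513.2 -401.   -64.7]
```

Call:
move_arm([
  [[-513,-401,-20],[0,0,0],1],
  [[-513,-401,-20],[0,0,0],1],
  [[-513,-401,-20],[0,0,0],1],
  [[-513,-401,-20],[0,0,0],1],
  [[-513,-401,-20],[0,0,0],1],
  [[-513,-401,-20],[0,0,0],1],
  [[-513,-401,-20],[0,0,0],1],
  [[-513,-401,-20],[0,0,0],1],
  [[-513,-401,-20],[0,0,0],1],
  [[-513,-401,-20],[0,0,0],1],
  [[-513,-401,-20],[0,0,0],1],
  [[-513,-401,-20],[0,0,0],1],
  [[-513,-401,-20],[0,0,0],1],
  [[-513,-401,-20],[0,0,0],1],
  [[-513,-401,-20],[0,0,0],1],
  [[-513,-401,-20],[0,0,0],1],
])

```text
time: 2.25
tool_pos: [0.5337, -0.0181, 0.2257]
ee_rot: [3.141, 0.0, 2.825]
wrist_force: [-1.2, 0.0, -0.7]
width: 0.0938
```

```bash
python3 -c "
from h import *
plan((.534,-.019,.206),(.534,-.019,.105),(.534,-.019,.27))
crop('side',220,90,180,140,4,'d1')"
```

```text
t 2.25 at [ 0.5337 -0.0181  0.2257] yaw [1.7999e+02 2.0000e-02 1.6185e+02] F [-1.2  0.  -0.7] w 0.0938
(0.534, -0.019, 0.206) [-0.6 -0.7 19.7]
(0.534, -0.019, 0.105) [ -0.5  -0.8 120.7]
(0.534, -0.019, 0.27) [ -0.6  -0.7 -44.3]
```

View pics/d1.png

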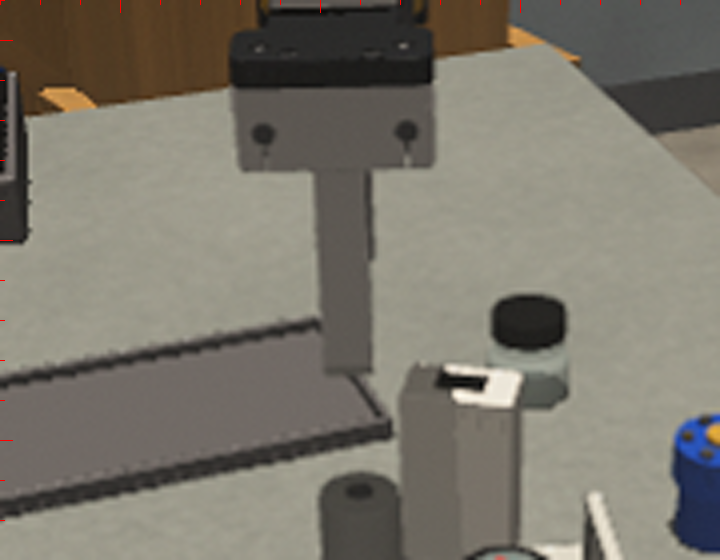

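```bash
python3 -c "
from h import *
print(proj('side',[(.5152,-.0746,.2257),(.5337,-.0181,.2257),(.5152+.01,-.0746,.2257)]))"
```

```text
[[307.10374353 186.64831675]
 [307.6640445  168.24989546]
 [313.33395357 185.49054632]]
```

The picture shows the near finger tip at side pixel (307,183), centred over the purifier to about 1 mm in x. Next I descend, grip and lift.

Call:
move_arm([
  [[0,-1,50],[0,0,0],1],
  [[0,-1,90],[0,0,0],1],
  [[0,-1,110],[0,0,0],1],
  [[0,-1,120],[0,0,0],1],
  [[0,-1,120],[0,0,0],1],
  [[0,-1,120],[0,0,0],-1],
  [[0,-1,120],[0,0,0],-1],
  [[0,-1,120],[0,0,0],-1],
  [[0,-1,120],[0,0,0],-1],
  [[0,-1,120],[0,0,0],-1],
  [[0,-1,120],[0,0,0],-1],
  [[0,-1,120],[0,0,0],-1],
])

```text
time: 3.8
tool_pos: [0.5337, -0.0194, 0.1055]
ee_rot: [3.141, 0.0, 2.824]
wrist_force: [-0.3, 1.3, -0.1]
width: 0.0354
```

```bash
python3 -c "
from h import *
plan((.534,-.019,.27),(.391,.298,.27),(.391,.298,.093))"
```

```text
t 3.8 at [ 0.5337 -0.0194  0.1055] yaw [179.96   0.   161.8 ] F [-0.3  1.3 -0.1] w 0.0354
(0.534, -0.019, 0.27) [  -0.2    0.6 -164.5]
(0.391, 0.298, 0.27) [ 234.7  257.1 -164.4]
(0.391, 0.298, 0.093) [234.7 256.9  12.6]
```

Call:
move_arm([
  [[0,0,-20],[0,0,0],-1],
  [[0,0,-60],[0,0,0],-1],
  [[0,0,-110],[0,0,0],-1],
  [[0,0,-150],[0,0,0],-1],
  [[15,16,-164],[0,0,0],-1],
  [[45,49,-164],[0,0,0],-1],
  [[80,88,-164],[0,0,0],-1],
  [[115,126,-164],[0,0,0],-1],
  [[150,164,-164],[0,0,0],-1],
  [[185,203,-164],[0,0,0],-1],
  [[215,235,-164],[0,0,0],-1],
  [[230,252,-160],[0,0,0],-1],
  [[235,257,-130],[0,0,0],-1],
  [[235,257,-90],[0,0,0],-1],
  [[235,257,-50],[0,0,0],-1],
  [[235,257,-15],[0,0,0],-1],
  [[235,257,2],[0,0,0],-1],
  [[235,257,8],[0,0,0],-1],
  [[235,257,8],[0,0,0],-1],
  [[235,257,8],[0,0,0],-1],
])

```text
time: 6.3
tool_pos: [0.3916, 0.2985, 0.0992]
ee_rot: [3.139, 0.002, 2.824]
wrist_force: [-0.6, 0.4, -3.9]
width: 0.0354
```

```bash
python3 -c "
from h import *
plan((.391,.298,.0925))"
```

```text
t 6.3 at [0.3916 0.2985 0.0992] yaw [1.7986e+02 1.2000e-01 1.6179e+02] F [-0.6  0.4 -3.9] w 0.0354
(0.391, 0.298, 0.0925) [ 0.4 -0.7  6.7]
```

Call:
move_arm([
  [[0,0,3],[0,0,0],-1],
  [[0,0,5],[0,0,0],-1],
  [[0,0,6],[0,0,0],-1],
  [[0,0,6.5],[0,0,0],-1],
  [[0,0,6.5],[0,0,0],-1],
  [[0,0,6.5],[0,0,0],-1],
])

```text
time: 7.05
tool_pos: [0.3911, 0.298, 0.0924]
ee_rot: [3.141, 0.001, 2.824]
wrist_force: [-2.3, -0.8, 6.3]
width: 0.0359
```

Call:
move_arm([
  [[0,0,0],[0,0,0],1],
  [[0,0,0],[0,0,0],1],
  [[0,0,0],[0,0,0],1],
  [[0,0,0],[0,0,0],1],
  [[0,0,0],[0,0,0],1],
  [[0,0,-20],[0,0,0],1],
  [[0,0,-70],[0,0,0],1],
  [[0,0,-120],[0,0,0],1],
  [[0,0,-120],[0,0,0],1],
  [[0,0,-120],[0,0,0],1],
])

```text
time: 8.3
tool_pos: [0.3904, 0.2977, 0.2104]
ee_rot: [-3.141, -0.0, 2.824]
wrist_force: [1.5, 0.6, -1.0]
width: 0.0939
```

```bash
python3 -c "
from h import *
plan((.5677,-.1071,.23),(.5677,-.1071,.106))"
```

```text
t 8.3 at [0.3904 0.2977 0.2104] yaw [-1.7998e+02 -3.0000e-02  1.6179e+02] F [ 1.5  0.6 -1. ] w 0.0939
(0.5677, -0.1071, 0.23) [-294.9 -329.2  -19.6]
(0.5677, -0.1071, 0.106) [-294.9 -329.1  104.4]
```

Call:
move_arm([
  [[-295,-329,-20],[0,0,0],1],
  [[-295,-329,-20],[0,0,0],1],
  [[-295,-329,-20],[0,0,0],1],
  [[-295,-329,-20],[0,0,0],1],
  [[-295,-329,-20],[0,0,0],1],
  [[-295,-329,-20],[0,0,0],1],
  [[-295,-329,-20],[0,0,0],1],
  [[-295,-329,-20],[0,0,0],1],
  [[-295,-329,-20],[0,0,0],1],
  [[-295,-329,-20],[0,0,0],1],
  [[-295,-329,-20],[0,0,0],1],
])

```text
time: 9.68
tool_pos: [0.5677, -0.1053, 0.2312]
ee_rot: [3.141, 0.0, 2.826]
wrist_force: [-0.5, -0.2, 0.5]
width: 0.0939
```

```bash
python3 -c "
from h import *
plan((.5677,-.1071,.106))"
```

```text
t 9.68 at [ 0.5677 -0.1053  0.2312] yaw [1.7998e+02 1.0000e-02 1.6192e+02] F [-0.5 -0.2  0.5] w 0.0939
(0.5677, -0.1071, 0.106) [ -0.5  -1.8 125.2]
```

Call:
move_arm([
  [[0,-1,50],[0,0,0],1],
  [[0,-1,95],[0,0,0],1],
  [[0,-1,115],[0,0,0],1],
  [[0,-1,125],[0,0,0],1],
  [[0,-1,125],[0,0,0],1],
  [[0,-1,125],[0,0,0],-1],
  [[0,-1,125],[0,0,0],-1],
  [[0,-1,125],[0,0,0],-1],
  [[0,-1,125],[0,0,0],-1],
  [[0,-1,125],[0,0,0],-1],
  [[0,-1,125],[0,0,0],-1],
  [[0,-1,125],[0,0,0],-1],
])

```text
time: 11.18
tool_pos: [0.5678, -0.1077, 0.1059]
ee_rot: [3.141, -0.0, 2.824]
wrist_force: [0.2, -0.5, 0.4]
width: 0.0414
```

```bash
python3 -c "
from h import *
o=status.get_obs()['tool_pos'][2]
plan((.5677,-.1071,.28),(.481,.3,.28),(.481,.3,o-.013))"
```

```text
t 11.18 at [ 0.5678 -0.1077  0.1059] yaw [179.99  -0.   161.79] F [ 0.2 -0.5  0.4] w 0.0414
(0.5677, -0.1071, 0.28) [   0.3    0.6 -174.1]
(0.481, 0.3, 0.28) [ 209.8  360.2 -174. ]
(0.481, 0.3, np.float64(0.0929330497988419)) [209.8 360.2  13.1]
```

Call:
move_arm([
  [[0,0,-20],[0,0,0],-1],
  [[0,0,-60],[0,0,0],-1],
  [[0,0,-110],[0,0,0],-1],
  [[0,0,-155],[0,0,0],-1],
  [[15,25,-174],[0,0,0],-1],
  [[40,69,-174],[0,0,0],-1],
  [[65,112,-174],[0,0,0],-1],
  [[90,154,-174],[0,0,0],-1],
  [[115,197,-174],[0,0,0],-1],
  [[140,240,-174],[0,0,0],-1],
  [[165,283,-174],[0,0,0],-1],
  [[190,326,-174],[0,0,0],-1],
  [[205,352,-170],[0,0,0],-1],
  [[210,360,-140],[0,0,0],-1],
  [[210,360,-95],[0,0,0],-1],
  [[210,360,-50],[0,0,0],-1],
  [[210,360,-15],[0,0,0],-1],
  [[210,360,2],[0,0,0],-1],
  [[210,360,6],[0,0,0],-1],
  [[210,360,6],[0,0,0],-1],
])

```text
time: 13.68
tool_pos: [0.4815, 0.3001, 0.1012]
ee_rot: [3.14, 0.001, 2.824]
wrist_force: [0.2, 0.3, -3.0]
width: 0.0419
```

```bash
python3 -c "
from h import *
plan((.481,.3,.0929))"
```

```text
t 13.68 at [0.4815 0.3001 0.1012] yaw [1.7992e+02 8.0000e-02 1.6179e+02] F [ 0.2  0.3 -3. ] w 0.0419
(0.481, 0.3, 0.0929) [ 0.5 -0.3  8.3]
```

Call:
move_arm([
  [[0,0,4],[0,0,0],-1],
  [[0,0,6.5],[0,0,0],-1],
  [[0,0,7.5],[0,0,0],-1],
  [[0,0,8],[0,0,0],-1],
  [[0,0,8],[0,0,0],-1],
  [[0,0,8],[0,0,0],-1],
])

```text
time: 14.42
tool_pos: [0.481, 0.2999, 0.0929]
ee_rot: [3.141, 0.001, 2.824]
wrist_force: [-0.7, -0.1, 1.8]
width: 0.0417
```

Call:
move_arm([
  [[0,0,0],[0,0,0],1],
  [[0,0,0],[0,0,0],1],
  [[0,0,0],[0,0,0],1],
  [[0,0,0],[0,0,0],1],
  [[0,0,0],[0,0,0],1],
  [[0,0,-20],[0,0,0],1],
  [[0,0,-70],[0,0,0],1],
  [[0,0,-130],[0,0,0],1],
  [[0,0,-130],[0,0,0],1],
  [[0,0,-130],[0,0,0],1],
])

```text
time: 15.68
tool_pos: [0.4806, 0.2997, 0.2216]
ee_rot: [-3.141, -0.0, 2.824]
wrist_force: [0.1, 0.4, -0.1]
width: 0.094
```

```bash
python3 -c "
from h import *
plan((.6044,.0487,.23))"
```

```text
t 15.68 at [0.4806 0.2997 0.2216] yaw [-1.7999e+02 -1.0000e-02  1.6179e+02] F [ 0.1  0.4 -0.1] w 0.094
(0.6044, 0.0487, 0.23) [-196.  -199.8   -8.4]
```

Call:
move_arm([
  [[-196,-200,-8],[0,0,7],1],
  [[-196,-200,-8],[0,0,14],1],
  [[-196,-200,-8],[0,0,14],1],
  [[-196,-200,-8],[0,0,14],1],
  [[-196,-200,-8],[0,0,14],1],
  [[-196,-200,-8],[0,0,14],1],
  [[-196,-200,-8],[0,0,14],1],
  [[-196,-200,-8],[0,0,14],1],
])

```text
time: 16.68
tool_pos: [0.6037, 0.05, 0.2294]
ee_rot: [-3.141, -0.001, 2.581]
wrist_force: [-0.1, 0.2, 0.5]
width: 0.0941
```

```bash
python3 -c "
from h import *
plan((.6044,.0487,.104))
crop('top',235,170,190,150,4,'d2')"
```

```text
t 16.68 at [0.6037 0.05   0.2294] yaw [-1.7999e+02 -7.0000e-02  1.4790e+02] F [-0.1  0.2  0.5] w 0.0941
(0.6044, 0.0487, 0.104) [ -1.4  -0.7 125.4]
```

View pics/d2.png

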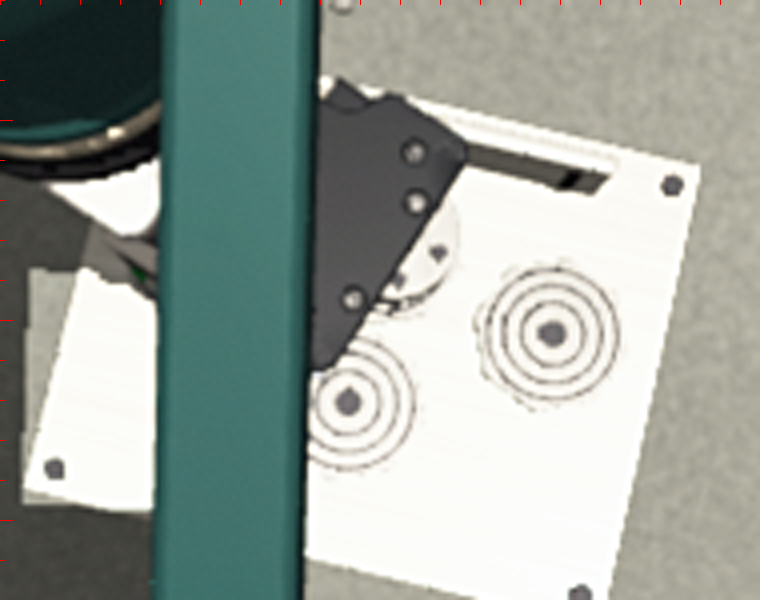

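The arm hides the controller, but two bare pads are visible: front centre at crop (348,402), right centre at (553,334). That gives direct pad positions. Now I descend on the controller.

Call:
move_arm([
  [[-1,-1,50],[0,0,0],1],
  [[-1,-1,95],[0,0,0],1],
  [[-1,-1,115],[0,0,0],1],
  [[-1,-1,125],[0,0,0],1],
  [[-1,-1,125],[0,0,0],1],
  [[-1,-1,125],[0,0,0],-1],
  [[-1,-1,125],[0,0,0],-1],
  [[-1,-1,125],[0,0,0],-1],
  [[-1,-1,125],[0,0,0],-1],
  [[-1,-1,125],[0,0,0],-1],
  [[-1,-1,125],[0,0,0],-1],
  [[-1,-1,125],[0,0,0],-1],
])

```text
time: 18.23
tool_pos: [0.6048, 0.0475, 0.1051]
ee_rot: [3.141, -0.0, 2.58]
wrist_force: [1.0, 0.2, 0.9]
width: 0.0311
```

```bash
python3 -c "
from h import *
o=status.get_obs()['tool_pos'][2]
plan((.6044,.0487,.27),(.571,.302,.27),(.571,.302,o-.013))
print(ray('top',(np.array([(348,402),(553,334)])+.5)/4-.5+[235,170],.018))"
```

```text
t 18.23 at [0.6048 0.0475 0.1051] yaw [ 1.7996e+02 -1.0000e-02  1.4780e+02] F [1.  0.2 0.9] w 0.0311
(0.6044, 0.0487, 0.27) [   1.     0.9 -164.9]
(0.571, 0.302, 0.27) [ 164.3  197.4 -164.8]
(0.571, 0.302, np.float64(0.09205871316833186)) [164.3 197.3  13.2]
[[ 0.53691527 -0.01608969  0.018     ]
 [ 0.56813202 -0.10535408  0.018     ]]
```

Call:
move_arm([
  [[0,0,-20],[0,0,0],-1],
  [[0,0,-60],[0,0,0],-1],
  [[0,0,-110],[0,0,0],-1],
  [[0,0,-150],[0,0,0],-1],
  [[12,14,-165],[0,0,0],-1],
  [[35,42,-165],[0,0,0],-1],
  [[65,78,-165],[0,0,0],-1],
  [[95,114,-165],[0,0,0],-1],
  [[125,150,-165],[0,0,0],-1],
  [[150,180,-165],[0,0,0],-1],
  [[162,194,-160],[0,0,0],-1],
  [[164,197,-130],[0,0,0],-1],
  [[164,197,-90],[0,0,0],-1],
  [[164,197,-50],[0,0,0],-1],
  [[164,197,-15],[0,0,0],-1],
  [[164,197,2],[0,0,0],-1],
  [[164,197,6],[0,0,0],-1],
  [[164,197,6],[0,0,0],-1],
  [[164,197,6],[0,0,0],-1],
])

```text
time: 20.6
tool_pos: [0.5722, 0.3017, 0.1012]
ee_rot: [3.138, 0.002, 2.579]
wrist_force: [-0.8, 0.0, -3.5]
width: 0.032
```

```bash
python3 -c "
from h import *
plan((.571,.302,.0921))
crop('side',180,70,180,140,4,'d3')"
```

```text
t 20.6 at [0.5722 0.3017 0.1012] yaw [1.7982e+02 1.3000e-01 1.4779e+02] F [-0.8  0.  -3.5] w 0.032
(0.571, 0.302, 0.0921) [ 1.1 -0.4  9.1]
```

View pics/d3.png

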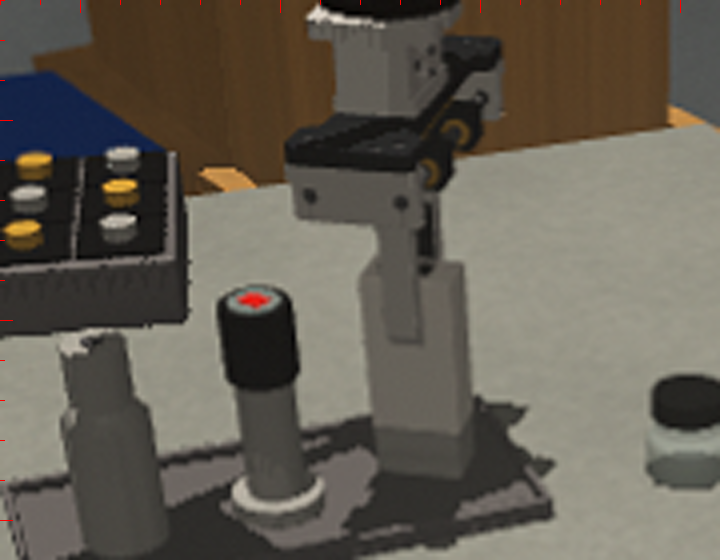

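Purifier (crop 115,440) and gauge (270,400) stand upright on the tray. The controller (420,370) hangs just above the floor, well inside the rim. I lower it.

Call:
move_arm([
  [[1,0,4],[0,0,0],-1],
  [[1,0,7],[0,0,0],-1],
  [[1,0,8],[0,0,0],-1],
  [[1,0,8.5],[0,0,0],-1],
  [[1,0,9],[0,0,0],-1],
  [[1,0,9],[0,0,0],-1],
])

```text
time: 21.4
tool_pos: [0.5704, 0.302, 0.092]
ee_rot: [3.14, 0.001, 2.579]
wrist_force: [-2.2, -1.1, 6.6]
width: 0.0316
```

Call:
move_arm([
  [[1,0,9],[0,0,0],1],
  [[1,0,9],[0,0,0],1],
  [[0,0,9],[0,0,0],1],
  [[0,0,9],[0,0,0],1],
  [[0,0,9],[0,0,0],1],
  [[0,0,-10],[0,0,0],1],
  [[0,0,-60],[0,0,0],1],
  [[0,0,-120],[0,0,0],1],
  [[0,0,-120],[0,0,0],1],
])

```text
time: 22.52
tool_pos: [0.5732, 0.3032, 0.22]
ee_rot: [3.128, 0.009, 2.579]
wrist_force: [-0.9, 0.1, 0.3]
width: 0.094
```

```bash
python3 -c "
from h import *
plan((.604,-.032,.21))
crop('top',235,170,190,150,4,'d4')"
```

```text
t 22.52 at [0.5732 0.3032 0.22  ] yaw [179.23   0.53 147.79] F [-0.9  0.1  0.3] w 0.094
(0.604, -0.032, 0.21) [-204.6 -267.3    8.3]
```

View pics/d4.png

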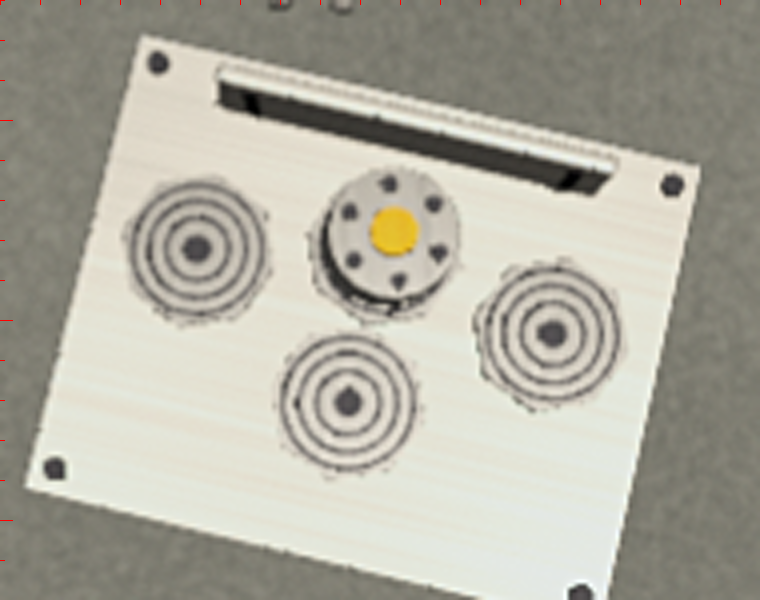

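```bash
python3 -c "
from h import *
P=ray('top',(np.array([(197,249),(348,402),(552.5,334)])+.5)/4-.5+[235,170],.018)
print(P)
m=np.array([(20,80),(-30,0),(20,-80)])/1e3
M,_=cv2.estimateAffinePartial2D(m,P[:,:2]);print(M,np.hypot(*M[:,0]),np.degrees(np.arctan2(M[1,0],M[0,0])),M[:,:2]@[.04,0]+M[:,2])"
```

```text
[[ 0.60286742  0.05139743  0.018     ]
 [ 0.53691527 -0.01608969  0.018     ]
 [ 0.56812835 -0.1051345   0.018     ]]Traceback (most recent call last):
  File "<string>", line 6, in <module>
    M,_=cv2.estimateAffinePartial2D(m,P[:,:2]);print(M,np.hypot(*M[:,0]),np.degrees(np.arctan2(M[1,0],M[0,0])),M[:,:2]@[.04,0]+M[:,2])
        ~~~~~~~~~~~~~~~~~~~~~~~~~~~^^^^^^^^^^^
cv2.error: OpenCV(4.12.0) /io/opencv/modules/calib3d/src/ptsetreg.cpp:1108: error: (-215:Assertion failed) count >= 0 && to.checkVector(2) == count in function 'estimateAffinePartial2D'
```

Call:
move_arm([
  [[-204,-267,0],[0,0,-7],1],
  [[-204,-267,0],[0,0,-14],1],
  [[-204,-267,0],[0,0,-14],1],
  [[-204,-267,0],[0,0,-14],1],
  [[-204,-267,0],[0,0,-14],1],
  [[-204,-267,0],[0,0,-14],1],
  [[-204,-267,0],[0,0,-14],1],
  [[-204,-267,0],[0,0,-14],1],
  [[-204,-267,0],[0,0,-14],1],
  [[-204,-267,0],[0,0,-14],1],
])

```text
time: 23.82
tool_pos: [0.6004, -0.0315, 0.21]
ee_rot: [3.141, -0.0, 2.826]
wrist_force: [-0.2, -0.4, 0.4]
width: 0.0939
```

```bash
python3 -c "
from h import *
plan((.6035,-.0325,.12),(.6035,-.0325,.045))"
```

```text
t 23.82 at [ 0.6004 -0.0315  0.21  ] yaw [179.99  -0.   161.9 ] F [-0.2 -0.4  0.4] w 0.0939
(0.6035, -0.0325, 0.12) [-3.3 -0.  90. ]
(0.6035, -0.0325, 0.045) [ -3.3  -0.  165. ]
```

Call:
move_arm([
  [[-3,0,50],[0,0,0],1],
  [[-3,0,100],[0,0,0],1],
  [[-3,0,140],[0,0,0],1],
  [[-3,0,158],[0,0,0],1],
  [[-3,0,165],[0,0,0],1],
  [[-3,0,165],[0,0,0],1],
  [[-3,0,165],[0,0,0],-1],
  [[-3,0,165],[0,0,0],-1],
  [[-3,0,165],[0,0,0],-1],
  [[-3,0,165],[0,0,0],-1],
  [[-3,0,165],[0,0,0],-1],
  [[-3,0,165],[0,0,0],-1],
])

```text
time: 25.32
tool_pos: [0.6035, -0.0335, 0.0452]
ee_rot: [3.141, 0.0, 2.824]
wrist_force: [0.6, 1.0, 0.8]
width: 0.0536
```

```bash
python3 -c "
from h import *
o=status.get_obs()['tool_pos'][2]
plan((.6035,-.0325,.15),(.4597,-.3098,.15),(.4597,-.3098,o+.004))"
```

```text
t 25.32 at [ 0.6035 -0.0335  0.0452] yaw [1.7996e+02 2.0000e-02 1.6180e+02] F [0.6 1.  0.8] w 0.0536
(0.6035, -0.0325, 0.15) [   0.3    1.  -104.8]
(0.4597, -0.3098, 0.15) [  50.2 -307.4 -105. ]
(0.4597, -0.3098, np.float64(0.04917419058436556)) [  50.3 -307.4   -4.2]
```

Call:
move_arm([
  [[0,0,-15],[0,0,0],-1],
  [[0,0,-50],[0,0,0],-1],
  [[0,0,-90],[0,0,0],-1],
  [[1,-5,-105],[0,0,0],-1],
  [[4,-25,-105],[0,0,0],-1],
  [[10,-62,-105],[0,0,0],-1],
  [[17,-105,-105],[0,0,0],-1],
  [[24,-148,-105],[0,0,0],-1],
  [[31,-191,-105],[0,0,0],-1],
  [[38,-234,-105],[0,0,0],-1],
  [[45,-275,-105],[0,0,0],-1],
  [[49,-300,-105],[0,0,0],-1],
  [[50,-307,-95],[0,0,0],-1],
  [[50,-307,-65],[0,0,0],-1],
  [[50,-307,-35],[0,0,0],-1],
  [[50,-307,-15],[0,0,0],-1],
  [[50,-307,-12],[0,0,0],-1],
  [[50,-307,-12],[0,0,0],-1],
])

```text
time: 27.58
tool_pos: [0.4597, -0.3092, 0.0564]
ee_rot: [3.141, -0.001, 2.824]
wrist_force: [-0.0, 0.1, -3.4]
width: 0.0536
```

```bash
python3 -c "
from h import *
plan((.4597,-.3098,.0492))"
```

```text
t 27.57 at [ 0.4597 -0.3092  0.0564] yaw [ 1.7996e+02 -6.0000e-02  1.6182e+02] F [-0.   0.1 -3.4] w 0.0536
(0.4597, -0.3098, 0.0492) [-0.2 -0.6  7.2]
```

Call:
move_arm([
  [[0,-0.5,4],[0,0,0],-1],
  [[0,-0.5,6],[0,0,0],-1],
  [[0,-0.5,7],[0,0,0],-1],
  [[0,-0.5,7.3],[0,0,0],-1],
  [[0,-0.5,7.3],[0,0,0],-1],
  [[0,-0.5,7.3],[0,0,0],-1],
])

```text
time: 28.32
tool_pos: [0.4598, -0.3103, 0.0498]
ee_rot: [3.142, 0.0, 2.824]
wrist_force: [0.2, -0.1, -4.5]
width: 0.0535
```

Call:
move_arm([
  [[0,0.5,0.8],[0,0,0],-1],
  [[0,0.5,1.2],[0,0,0],-1],
  [[0,0.5,1.2],[0,0,0],-1],
])

```text
time: 28.7
tool_pos: [0.46, -0.31, 0.0492]
ee_rot: [-3.141, 0.001, 2.824]
wrist_force: [-1.5, 1.3, 0.9]
width: 0.0537
```

Contact. I release and rise, then check the cradle.

Call:
move_arm([
  [[0,0,0],[0,0,0],1],
  [[0,0,0],[0,0,0],1],
  [[0,0,0],[0,0,0],1],
  [[0,0,0],[0,0,0],1],
  [[0,0,-20],[0,0,0],1],
  [[0,0,-70],[0,0,0],1],
  [[0,0,-130],[0,0,0],1],
  [[60,25,-170],[0,0,0],1],
  [[60,85,-170],[0,0,0],1],
  [[60,145,-170],[0,0,0],1],
  [[60,205,-170],[0,0,0],1],
  [[60,205,-170],[0,0,0],1],
])

```text
time: 30.2
tool_pos: [0.4676, -0.0926, 0.2187]
ee_rot: [3.14, 0.001, 2.831]
wrist_force: [-0.4, -1.2, 0.1]
width: 0.0943
```

```bash
python3 -c "
from h import *
plan((.5704,.302,.23))
crop('top',430,260,120,110,5,'e1')"
```

```text
t 30.2 at [ 0.4676 -0.0926  0.2187] yaw [1.7994e+02 3.0000e-02 1.6220e+02] F [-0.4 -1.2  0.1] w 0.0943
(0.5704, 0.302, 0.23) [ 22.8 407.1 -10.8]
```

View pics/e1.png

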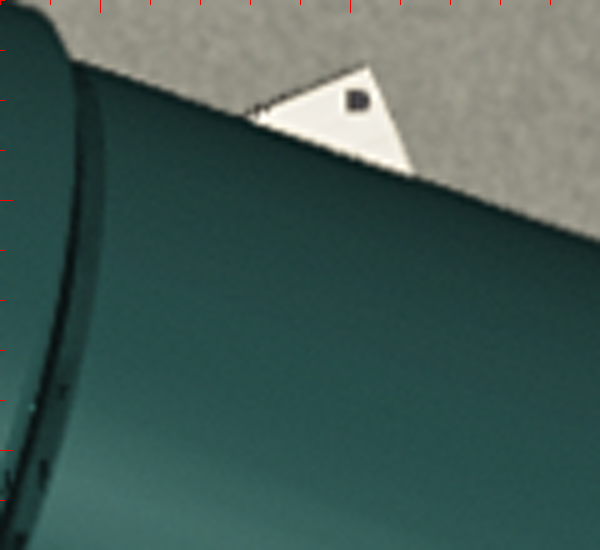

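The arm's link still hides the cradle; I go to the controller and look from there.

Call:
move_arm([
  [[23,405,-10],[0,0,7],1],
  [[23,405,-10],[0,0,14],1],
  [[23,405,-10],[0,0,14],1],
  [[23,405,-10],[0,0,14],1],
  [[23,405,-10],[0,0,14],1],
  [[23,405,-10],[0,0,14],1],
  [[23,405,-10],[0,0,14],1],
  [[23,405,-10],[0,0,14],1],
  [[23,405,-10],[0,0,14],1],
  [[23,405,-10],[0,0,14],1],
  [[23,405,-10],[0,0,14],1],
])

```text
time: 31.62
tool_pos: [0.5718, 0.2943, 0.229]
ee_rot: [3.141, 0.0, 2.578]
wrist_force: [-0.6, 0.5, 1.4]
width: 0.0937
```

```bash
python3 -c "
from h import *
plan((.5704,.302,.23),(.5704,.302,.0925))
crop('top',430,260,120,110,5,'e2')"
```

```text
t 31.62 at [0.5718 0.2943 0.229 ] yaw [1.7997e+02 3.0000e-02 1.4769e+02] F [-0.6  0.5  1.4] w 0.0937
(0.5704, 0.302, 0.23) [ 5.3  5.8 -1. ]
(0.5704, 0.302, 0.0925) [  5.4   5.7 136.5]
```

View pics/e2.png

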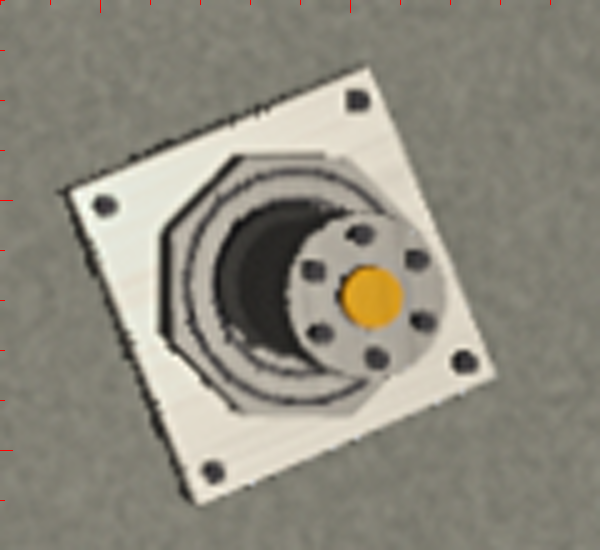

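The ampoule stands upright on the cradle: flange centre at crop (366,294), port at (373,297), and the bottom rim concentric with the seat rings.

```bash
python3 -c "
from h import *
print(ray('top',(np.array([(366.5,294)])+.5)/5-.5+[430,260],.080),ray('top',(np.array([(373,297)])+.5)/5-.5+[430,260],.084))"
```

```text
[[ 0.46075007 -0.30934473  0.08      ]] [[ 0.46005353 -0.30979313  0.084     ]]
```

Call:
move_arm([
  [[5,6,50],[0,0,0],1],
  [[5,6,100],[0,0,0],1],
  [[5,6,125],[0,0,0],1],
  [[5,6,136],[0,0,0],1],
  [[5,6,136],[0,0,0],1],
  [[5,6,136],[0,0,0],-1],
  [[5,6,136],[0,0,0],-1],
  [[5,6,136],[0,0,0],-1],
  [[5,6,136],[0,0,0],-1],
  [[5,6,136],[0,0,0],-1],
  [[5,6,136],[0,0,0],-1],
  [[5,6,136],[0,0,0],-1],
])

```text
time: 33.17
tool_pos: [0.5705, 0.3033, 0.0924]
ee_rot: [-3.141, -0.0, 2.579]
wrist_force: [-0.1, -0.6, -0.0]
width: 0.0318
```

```bash
python3 -c "
from h import *
o=status.get_obs()['tool_pos'][2]
plan((.5704,.302,.27),(.6025,.05,.27),(.6025,.05,o+.013))"
```

```text
t 33.17 at [0.5705 0.3033 0.0924] yaw [-1.7998e+02 -1.0000e-02  1.4779e+02] F [-0.1 -0.6 -0. ] w 0.0318
(0.5704, 0.302, 0.27) [  -0.6   -1.2 -177.6]
(0.6025, 0.05, 0.27) [-162.  -197.3 -177.6]
(0.6025, 0.05, np.float64(0.10539170218883431)) [-162.  -197.3  -13. ]
```

Call:
move_arm([
  [[0,0,-20],[0,0,0],-1],
  [[0,0,-60],[0,0,0],-1],
  [[0,0,-110],[0,0,0],-1],
  [[0,0,-160],[0,0,0],-1],
  [[-12,-14,-178],[0,0,0],-1],
  [[-35,-42,-178],[0,0,0],-1],
  [[-65,-78,-178],[0,0,0],-1],
  [[-95,-114,-178],[0,0,0],-1],
  [[-125,-150,-178],[0,0,0],-1],
  [[-150,-180,-178],[0,0,0],-1],
  [[-161,-194,-170],[0,0,0],-1],
  [[-162.5,-196.5,-140],[0,0,0],-1],
  [[-162.5,-196.5,-100],[0,0,0],-1],
  [[-162.5,-196.5,-60],[0,0,0],-1],
  [[-162.5,-196.5,-32],[0,0,0],-1],
  [[-162.5,-196.5,-22],[0,0,0],-1],
  [[-162.5,-196.5,-20],[0,0,0],-1],
  [[-162.5,-196.5,-20],[0,0,0],-1],
  [[-162.5,-196.5,-20],[0,0,0],-1],
])

```text
time: 35.55
tool_pos: [0.6043, 0.0506, 0.1142]
ee_rot: [3.14, 0.003, 2.58]
wrist_force: [0.1, -0.2, -3.6]
width: 0.0316
```

```bash
python3 -c "
from h import *
plan((.6035,.0505,.1054))"
```

```text
t 35.55 at [0.6043 0.0506 0.1142] yaw [1.799e+02 1.500e-01 1.478e+02] F [ 0.1 -0.2 -3.6] w 0.0316
(0.6035, 0.0505, 0.1054) [ 0.7 -0.5  8.8]
```

Call:
move_arm([
  [[0,0,4],[0,0,0],-1],
  [[0,0,7],[0,0,0],-1],
  [[0,0,8],[0,0,0],-1],
  [[0,0,8.6],[0,0,0],-1],
  [[0,0,8.6],[0,0,0],-1],
  [[0,0,8.6],[0,0,0],-1],
])

```text
time: 36.3
tool_pos: [0.6036, 0.0503, 0.1053]
ee_rot: [3.141, 0.001, 2.579]
wrist_force: [-1.9, -0.8, 5.4]
width: 0.0318
```

Call:
move_arm([
  [[0,0,8],[0,0,0],1],
  [[0,0,8],[0,0,0],1],
  [[0,0,8],[0,0,0],1],
  [[0,0,8],[0,0,0],1],
  [[0,0,8],[0,0,0],1],
  [[0,0,-10],[0,0,0],1],
  [[0,0,-60],[0,0,0],1],
  [[0,0,-112],[0,0,0],1],
  [[0,0,-112],[0,0,0],1],
  [[0,0,-112],[0,0,0],1],
])

```text
time: 37.55
tool_pos: [0.6034, 0.0505, 0.2165]
ee_rot: [3.141, 0.001, 2.579]
wrist_force: [-0.1, -0.5, 0.0]
width: 0.0939
```

```bash
python3 -c "
from h import *
plan((.481,.300,.23))"
```

```text
t 37.55 at [0.6034 0.0505 0.2165] yaw [1.7997e+02 5.0000e-02 1.4779e+02] F [-0.1 -0.5  0. ] w 0.0939
(0.481, 0.3, 0.23) [236.5 145.9 -13.6]
```

Call:
move_arm([
  [[236.5,146,-13],[0,0,-7],1],
  [[236.5,146,-13],[0,0,-14],1],
  [[236.5,146,-13],[0,0,-14],1],
  [[236.5,146,-13],[0,0,-14],1],
  [[236.5,146,-13],[0,0,-14],1],
  [[236.5,146,-13],[0,0,-14],1],
  [[236.5,146,-13],[0,0,-14],1],
  [[236.5,146,-13],[0,0,-14],1],
  [[236.5,146,-13],[0,0,-14],1],
])

```text
time: 38.67
tool_pos: [0.4816, 0.299, 0.2287]
ee_rot: [-3.141, -0.0, 2.822]
wrist_force: [-0.6, -0.6, 0.7]
width: 0.0941
```

```bash
python3 -c "
from h import *
plan((.481,.3,.0932))
crop('top',235,170,190,150,4,'e3')"
```

```text
t 38.67 at [0.4816 0.299  0.2287] yaw [-1.7998e+02 -1.0000e-02  1.6168e+02] F [-0.6 -0.6  0.7] w 0.0941
(0.481, 0.3, 0.0932) [  0.9   0.8 135.5]
```

View pics/e3.png

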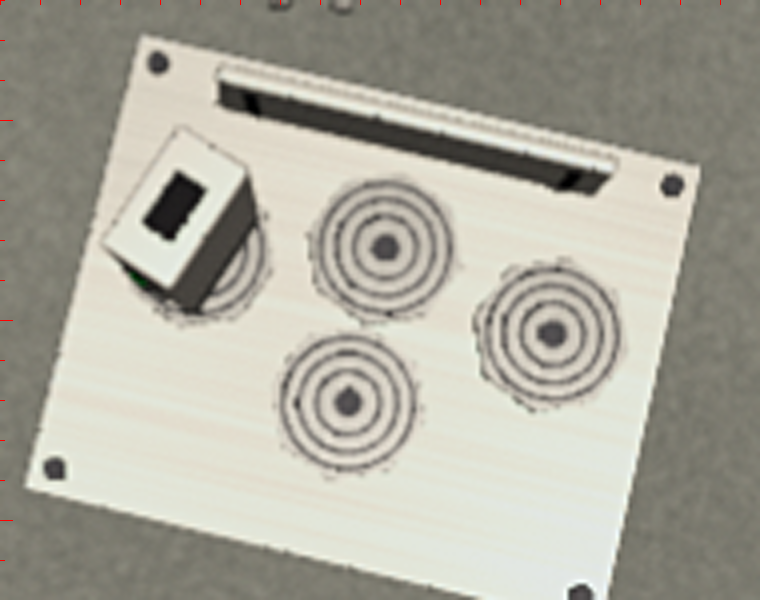

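Controller upright on the left pad, top corners at (182,126), (247,169), (172,290), (103,243). I grip the gauge next.

```bash
python3 -c "
from h import *
print(ray('top',(np.array([(182,126),(247,169),(172,290),(103,243)])+.5)/4-.5+[235,170],.143).mean(0))"
```

```text
[0.60275233 0.04987437 0.143     ]
```

Call:
move_arm([
  [[0,1,50],[0,0,0],1],
  [[0,1,100],[0,0,0],1],
  [[0,1,125],[0,0,0],1],
  [[0,1,135],[0,0,0],1],
  [[0,1,135],[0,0,0],1],
  [[0,1,135],[0,0,0],-1],
  [[0,1,135],[0,0,0],-1],
  [[0,1,135],[0,0,0],-1],
  [[0,1,135],[0,0,0],-1],
  [[0,1,135],[0,0,0],-1],
  [[0,1,135],[0,0,0],-1],
  [[0,1,135],[0,0,0],-1],
])

```text
time: 40.22
tool_pos: [0.4813, 0.3008, 0.0938]
ee_rot: [-3.141, -0.0, 2.824]
wrist_force: [0.1, -0.9, 0.4]
width: 0.0415
```

```bash
python3 -c "
from h import *
o=status.get_obs()['tool_pos'][2]
plan((.481,.3,.28),(.5683,-.1055,.28),(.5683,-.1055,o+.013))"
```

```text
t 40.23 at [0.4813 0.3008 0.0938] yaw [-1.7997e+02 -1.0000e-02  1.6179e+02] F [ 0.1 -0.9  0.4] w 0.0415
(0.481, 0.3, 0.28) [   0.    -1.  -186.2]
(0.5683, -0.1055, 0.28) [-209.6 -358.9 -186. ]
(0.5683, -0.1055, np.float64(0.1068354104580385)) [-209.6 -358.8  -12.9]
```

Call:
move_arm([
  [[0,0,-20],[0,0,0],-1],
  [[0,0,-60],[0,0,0],-1],
  [[0,0,-110],[0,0,0],-1],
  [[0,0,-160],[0,0,0],-1],
  [[-15,-25,-186],[0,0,0],-1],
  [[-40,-69,-190],[0,0,0],-1],
  [[-65,-112,-190],[0,0,0],-1],
  [[-90,-154,-190],[0,0,0],-1],
  [[-115,-197,-190],[0,0,0],-1],
  [[-140,-240,-190],[0,0,0],-1],
  [[-165,-283,-190],[0,0,0],-1],
  [[-190,-326,-190],[0,0,0],-1],
  [[-205,-351,-188],[0,0,0],-1],
  [[-209.5,-359,-160],[0,0,0],-1],
  [[-209.5,-359,-110],[0,0,0],-1],
  [[-209.5,-359,-65],[0,0,0],-1],
  [[-209.5,-359,-35],[0,0,0],-1],
  [[-209.5,-359,-23],[0,0,0],-1],
  [[-209.5,-359,-20],[0,0,0],-1],
  [[-209.5,-359,-20],[0,0,0],-1],
])

```text
time: 42.72
tool_pos: [0.5691, -0.1056, 0.1152]
ee_rot: [3.141, 0.002, 2.824]
wrist_force: [0.5, -0.4, -4.0]
width: 0.0417
```

```bash
python3 -c "
from h import *
plan((.5683,-.1055,.1068))"
```

```text
t 42.73 at [ 0.5691 -0.1056  0.1152] yaw [1.7999e+02 1.3000e-01 1.6179e+02] F [ 0.5 -0.4 -4. ] w 0.0417
(0.5683, -0.1055, 0.1068) [ 0.8 -0.1  8.4]
```

Call:
move_arm([
  [[0,0,4],[0,0,0],-1],
  [[0,0,6.5],[0,0,0],-1],
  [[0,0,7.7],[0,0,0],-1],
  [[0,0,8.4],[0,0,0],-1],
  [[0,0,8.4],[0,0,0],-1],
  [[0,0,8.4],[0,0,0],-1],
])

```text
time: 43.48
tool_pos: [0.5686, -0.1056, 0.1068]
ee_rot: [3.142, 0.001, 2.824]
wrist_force: [-2.9, 0.2, 5.2]
width: 0.0416
```

Call:
move_arm([
  [[0,0,8],[0,0,0],1],
  [[0,0,8],[0,0,0],1],
  [[0,0,8],[0,0,0],1],
  [[0,0,8],[0,0,0],1],
  [[0,0,8],[0,0,0],1],
  [[0,0,-10],[0,0,0],1],
  [[0,0,-60],[0,0,0],1],
  [[0,0,-115],[0,0,0],1],
  [[0,0,-115],[0,0,0],1],
  [[0,0,-115],[0,0,0],1],
])

```text
time: 44.72
tool_pos: [0.5683, -0.1055, 0.2213]
ee_rot: [3.141, 0.001, 2.824]
wrist_force: [-0.9, -0.5, -0.9]
width: 0.0939
```

```bash
python3 -c "
from h import *
plan((.3911,.298,.23))"
```

```text
t 44.73 at [ 0.5683 -0.1055  0.2213] yaw [1.7999e+02 8.0000e-02 1.6179e+02] F [-0.9 -0.5 -0.9] w 0.0939
(0.3911, 0.298, 0.23) [294.4 327.9  -9.1]
```

Call:
move_arm([
  [[294.5,328,-9],[0,0,0],1],
  [[294.5,328,-9],[0,0,0],1],
  [[294.5,328,-9],[0,0,0],1],
  [[294.5,328,-9],[0,0,0],1],
  [[294.5,328,-9],[0,0,0],1],
  [[294.5,328,-9],[0,0,0],1],
  [[294.5,328,-9],[0,0,0],1],
  [[294.5,328,-9],[0,0,0],1],
  [[294.5,328,-9],[0,0,0],1],
  [[294.5,328,-9],[0,0,0],1],
  [[294.5,328,-9],[0,0,0],1],
])

```text
time: 46.1
tool_pos: [0.3917, 0.2968, 0.2293]
ee_rot: [-3.141, -0.0, 2.821]
wrist_force: [-0.7, 0.1, 0.2]
width: 0.0942
```

```bash
python3 -c "
from h import *
plan((.3911,.298,.0928))
crop('top',235,170,190,150,4,'e4')"
```

```text
t 46.1 at [0.3917 0.2968 0.2293] yaw [-1.7998e+02 -1.0000e-02  1.6163e+02] F [-0.7  0.1  0.2] w 0.0942
(0.3911, 0.298, 0.0928) [  0.9   1.  136.5]
```

View pics/e4.png

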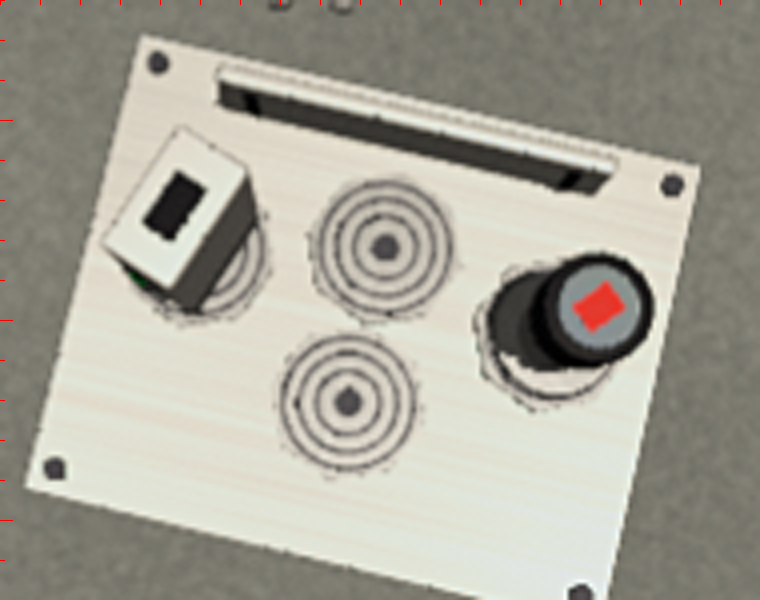

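The gauge stands on the right pad, its top at (599,308). Purifier next.

```bash
python3 -c "
from h import *
print(ray('top',(np.array([(599,308)])+.5)/4-.5+[235,170],.148))"
```

```text
[[ 0.56742609 -0.10580915  0.148     ]]
```

Call:
move_arm([
  [[0,1,50],[0,0,0],1],
  [[0,1,100],[0,0,0],1],
  [[0,1,125],[0,0,0],1],
  [[0,1,136],[0,0,0],1],
  [[0,1,136],[0,0,0],1],
  [[0,1,136],[0,0,0],-1],
  [[0,1,136],[0,0,0],-1],
  [[0,1,136],[0,0,0],-1],
  [[0,1,136],[0,0,0],-1],
  [[0,1,136],[0,0,0],-1],
  [[0,1,136],[0,0,0],-1],
  [[0,1,136],[0,0,0],-1],
])

```text
time: 47.65
tool_pos: [0.3912, 0.2989, 0.0935]
ee_rot: [-3.141, -0.0, 2.824]
wrist_force: [-0.2, -0.1, 0.8]
width: 0.0355
```

```bash
python3 -c "
from h import *
o=status.get_obs()['tool_pos'][2]
plan((.391,.298,.27),(.537,-.0165,.27),(.537,-.0165,o+.013))"
```

```text
t 47.65 at [0.3912 0.2989 0.0935] yaw [-179.98   -0.    161.79] F [-0.2 -0.1  0.8] w 0.0355
(0.391, 0.298, 0.27) [-1.000e-01 -1.000e+00 -1.765e+02]
(0.537, -0.0165, 0.27) [-237.  -254.2 -176.4]
(0.537, -0.0165, np.float64(0.1064703333495704)) [-237.  -254.1  -12.9]
```

Call:
move_arm([
  [[0,0,-20],[0,0,0],-1],
  [[0,0,-60],[0,0,0],-1],
  [[0,0,-110],[0,0,0],-1],
  [[0,0,-160],[0,0,0],-1],
  [[-15,-16,-178],[0,0,0],-1],
  [[-45,-48,-178],[0,0,0],-1],
  [[-80,-86,-178],[0,0,0],-1],
  [[-115,-123,-178],[0,0,0],-1],
  [[-150,-161,-178],[0,0,0],-1],
  [[-185,-198,-178],[0,0,0],-1],
  [[-215,-231,-178],[0,0,0],-1],
  [[-232,-249,-175],[0,0,0],-1],
  [[-237,-254,-150],[0,0,0],-1],
  [[-237,-254,-105],[0,0,0],-1],
  [[-237,-254,-65],[0,0,0],-1],
  [[-237,-254,-35],[0,0,0],-1],
  [[-237,-254,-23],[0,0,0],-1],
  [[-237,-254,-20],[0,0,0],-1],
  [[-237,-254,-20],[0,0,0],-1],
  [[-237,-254,-20],[0,0,0],-1],
])

```text
time: 50.15
tool_pos: [0.5381, -0.0164, 0.1152]
ee_rot: [3.141, 0.003, 2.824]
wrist_force: [0.4, -0.4, -4.7]
width: 0.0355
```

```bash
python3 -c "
from h import *
plan((.537,-.0165,.1065))"
```

```text
t 50.15 at [ 0.5381 -0.0164  0.1152] yaw [179.96   0.18 161.79] F [ 0.4 -0.4 -4.7] w 0.0355
(0.537, -0.0165, 0.1065) [ 1.  -0.5  8.7]
```

Call:
move_arm([
  [[0.5,0,4],[0,0,0],-1],
  [[0.5,0,7],[0,0,0],-1],
  [[0.5,0,8],[0,0,0],-1],
  [[0.5,0,8.7],[0,0,0],-1],
  [[0.5,0,8.7],[0,0,0],-1],
  [[0.5,0,8.7],[0,0,0],-1],
])

```text
time: 50.9
tool_pos: [0.537, -0.0162, 0.1064]
ee_rot: [3.141, 0.002, 2.824]
wrist_force: [-3.1, -0.1, 5.3]
width: 0.0357
```

Contact. I release, rise, and move clear over the tray side to look.

Call:
move_arm([
  [[0,0,8],[0,0,0],1],
  [[0,0,8],[0,0,0],1],
  [[0,0,8],[0,0,0],1],
  [[0,0,8],[0,0,0],1],
  [[0,0,8],[0,0,0],1],
  [[0,0,-10],[0,0,0],1],
  [[0,0,-60],[0,0,0],1],
  [[0,0,-115],[0,0,0],1],
  [[237,254,-125],[0,0,0],1],
  [[237,254,-125],[0,0,0],1],
  [[237,254,-125],[0,0,0],1],
  [[237,254,-125],[0,0,0],1],
  [[237,254,-125],[0,0,0],1],
  [[237,254,-125],[0,0,0],1],
  [[237,254,-125],[0,0,0],1],
  [[237,254,-125],[0,0,0],1],
  [[237,254,-125],[0,0,0],1],
])

```text
time: 53.02
tool_pos: [0.3915, 0.2982, 0.2301]
ee_rot: [3.141, 0.001, 2.822]
wrist_force: [-0.5, -0.0, 0.5]
width: 0.0941
```

```bash
python3 -c "
from h import *
plan()
crop('top',235,170,190,150,4,'f1')
cv2.imwrite('pics/f2.png',viewer.snapshot('side')[:,:,::-1])"
```

```text
t 53.02 at [0.3915 0.2982 0.2301] yaw [1.7999e+02 3.0000e-02 1.6167e+02] F [-0.5 -0.   0.5] w 0.0941
```

View pics/f1.png

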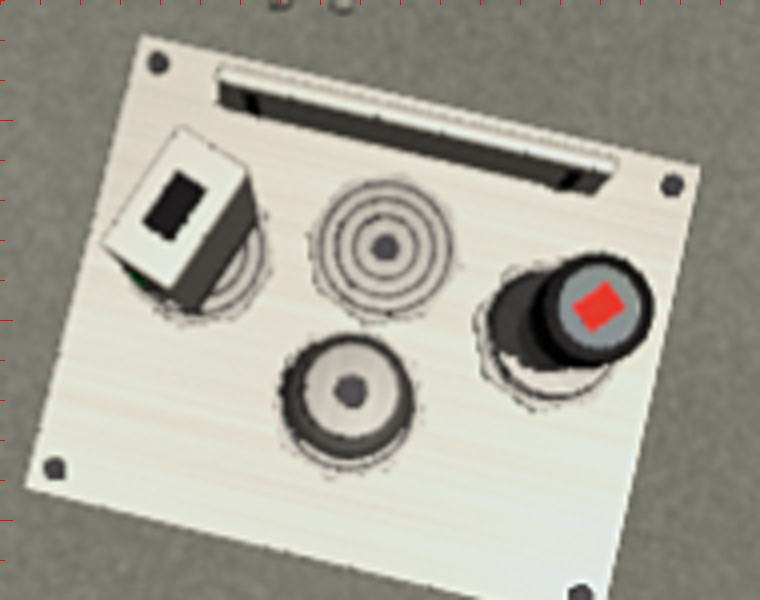

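View pics/f2.png

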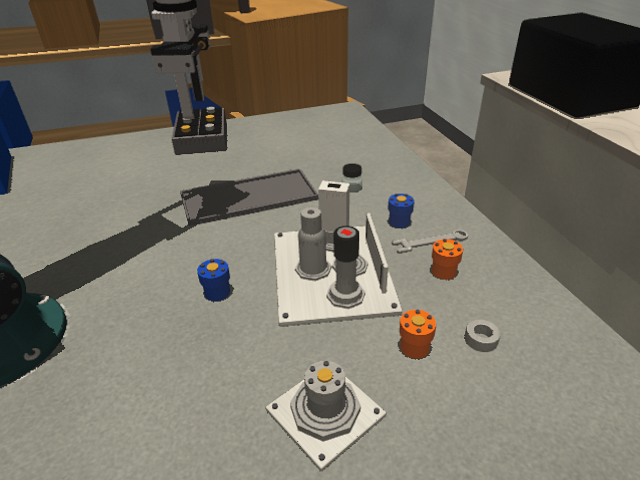

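All three tall parts are upright on their original pads: controller at (176,207), gauge at (599,308), purifier at (351,391). The ampoule is at side pixel (325,390) on the cradle, and the bystanders have not moved. I hand the job in.

```bash
python3 -c "
from h import *
print(ray('top',(np.array([(351,391)])+.5)/4-.5+[235,170],.14))
print(order.close_job())"
```

```text
[[ 0.53605059 -0.01590238  0.14      ]]
the job is handed in; nothing more can be done
None
```

The job is done and handed in at about 53 s of the 146 s limit. I stood the purifier, gauge and controller on the tray, moved the grey ampoule to the cradle, then put each tall part back on the pad it came from. Every part was lowered until the wrist force showed contact before I released it.

The last pictures showed everything upright and the wrench, jar, collar and look-alikes unmoved:

| Part | Measured distance from the middle |
|---|---|
| Ampoule on the cradle | about 1 mm |
| Controller on the left pad | about 1.5 mm |
| Gauge on the right pad | about 1 mm |
| Purifier on the front pad | about 1 mm |

- **Disagreement:** my first estimate of the station, fitted from the plate's edges, put the pads about 4–5 mm too far back. I used the pad centres seen directly once the pads were bare; their spacing matched the given drawing to under 1 mm.
- **Failed check:** one picture meant to check the ampoule was blocked by the arm, so I repeated it from another position.

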